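# Repack the camera accessory case in layers

### The arm

A 7-joint arm with a two-finger parallel gripper is mounted at the origin on the work surface; the furniture and walls round the work are solid. World frame = base frame: x ahead of the robot, y to its left, z up, the work surface at z = 0. Lengths are in mm, angles in rad, forces in N, time in s.
With the tool pointing down it reaches from about 425 to 1025 mm from the base axis. Payload 9.4 kg.
Tool frame: the origin (TCP) lies midway between the tips of the shut fingers; the grasp point (between the pads) lies 19 mm behind it; z points along the fingers, y is the line along which they close (so a half turn about z gives the same grasp; the last joint's range is limited). The gripper opens to 93 mm and grips with 3 to 60 N. Pads are 15 mm wide; open, the fingers measure 128 mm over their backs; the gripper's body (75 mm by 188 mm) begins 65 mm behind the grasp point.
Start: joints at [-1.29, 0.599, -0.003, 1.599, 0.002, 0.943, -0.08], TCP at [253.91, 679.083, 218.618] pointing down, gripper open.
Joint ranges: [-2.57, 2.57], [-0.35, 1.97], [-1.29, 1.29], [0.11, 2.56], [-1.05, 4.19], [0.11, 1.86], [-2.63, 2.63]. Speed limits (rad/s): [2.22, 2.22, 3.01, 3.01, 3.14, 3.14, 3.14].

### API

Orientations are given as a 3x3 rotation matrix whose columns are the frame's x, y, z axes.
In Python, from cell import telemetry, viewer, order, finder gives the robot as it stands.
- The arm moves only by the shell command python3 -m inch 'ROWS' [FORCE]. ROWS is JSON, a list of rows, each an object of numbers: "x", "y", "z": the shift along the world's x, y, z in m; "wx", "wy", "wz": the turn, a rotation vector about the world's x, y, z in degrees; "gripper": the closure, from 0 (fully open) to 1 (shut). In form: [{"x": .., "y": .., "z": .., "wx": .., "wy": .., "wz": .., "gripper": ..}, ...]. A call has 1 to 20 rows; each row shifts and turns the commanded pose from where the row before left it; what a row does not reach is not made up. A row lasts 1/12 s, in which the tool goes at most 41.7 mm and 7.16 degrees, less where a joint would pass 70% of its speed; a pose out of reach is approached as far as the arm can. A call with a gripper value outside its range is refused whole. The fingers move at their own pace and stop on an object; FORCE is the grip in N (left out, the last holds). Time passes only in rows, so rows that do not move let the fingers close. It gives the time, the measured TCP pose, the force, the opening and the grip force at its end, in the units of the state.
- telemetry.get_state(): the state, without advancing time (a new reading comes with each control period).
- viewer.camera(name): name is "side" or "top"; returns the picture (420x560x3 uint8, red, green, blue); there is no depth.
- viewer.camera_model(name): a dict with "fx", "fy", "cx", "cy" (pixels), "k1" (the pictures are not rectified: a ray, as slopes to the right and down, at radius r is drawn at 1 + k1 r^2 times it, then the intrinsics apply), "origin" and "attitude" of the camera in the world. Camera axes: x right, y down, z forward; pixel columns grow to the right and rows downward; lengths in mm; the calibration is good to about 2 mm. A picture is of the moment at which its call begins. camera_model takes no time and is no camera call.
- order.sign_off(): hands the job in; it is judged then, once.
Trained networks look in the newest picture that a camera, given by its name, has taken for a name from the list of things; names that differ only in an ending like _2 or _b are one class to them, and where a whole thing is asked for, a point or a joint stands for the part that bears it (a point fixed in the world has none). Each returns a list of dicts, best first, with "p" (0 to 1); they miss things now and then, are a little off and sometimes report something else, mostly with a low value. They report only what shows in the picture. A call takes as long as a camera call. They do not tell look-alikes from the thing itself.
- finder.spot_in(query, camera): "xy" ([column, row] in pixels, amid what is visible of it).
- finder.place_of(query, camera): "xy" ([column, row] in pixels: a listed point, or the origin of a listed thing).
The state is a dict: "t": time; "q": joint angles; "joint_vel": joint speeds; "joint_torque": joint torques, N m; "eef_pos": TCP position; "ee_rot": TCP orientation; "force": force on the tool from outside, world axes, zero at the start; "ft_torque": the same for the moment, N m; "gripper_width": finger opening in mm; "grip_force": force on a finger pad.
Only numpy, scipy, OpenCV 4.12 (cv2) and the standard library are available. Lean on these libraries where they do the work, as an engineer would, in place of code of your own. Each camera call takes 0.05 s, during which the arm holds its last target. There are 200 camera calls.

### The job

Pack up the camera accessory case, from the bottom up. Stand the white filter case upright, wedge edge down, in the gap between the two batteries already in the case, down to the floor so that it spreads them apart; then put the black lift-out tray in over them; then set the charger in the tray's square pocket and the memory-card case in the oblong pocket; last put the grey cover on, fully down. Leave the mug and the stapler alone.

Things in the scene. Friction and masses are not known exactly. Their poses are not given: they have to be found in the camera images.
- case: Open grey box, fixed, 122 x 162 x 77 mm, inside 106 x 146, floor 5 thick. Origin: centre of underside; y along its long side; same turned half round. In mid floor a well for three in a row along y: end ribs (22 high) 62 apart in y, low side ribs 68 apart in x. Ledges on the short walls hold the tray with its underside 64 above the origin. Rim bevelled.
- battery_left: Black spare battery on its long edge in the case's well, 54 (its x) x 20 (its y) x 34 mm high, top bevelled, 75 g, free to slide. Origin: centre of underside. It stands at the case's +y side of the gap. The gap is 13 to 15 mm wide, within 1.5 mm of the case's middle.
- battery_right: The other, identical battery, at the case's -y side of the gap. Both stay standing in the well.
- filter_case: Flat white lens-filter case, round boss on each face, standing on edge: 60 wide (its x), 18 thick (its y), 56 mm high; the lowest 16 mm taper to a 10 mm foot. 60 g. Origin: centre of underside. In place its width runs along the case's x and its origin is 5 above the case's; hold it by the upper 22 mm, which stand above the batteries. Needs a push of up to about 10 N.
- tray: Black tray, 100 x 140 mm, 11 thick, 0.16 kg, lower edges bevelled. Origin: centre of underside; y along its long side. A carrying bar crosses its middle along x: 76 long, 12 thick, top at 36, upper 13 mm to grip. Square pocket, 64 (x) x 60 (y), at y = +38; oblong pocket, 70 x 38, at y = -46; 8 deep, floors at height 3. Fits the case either way round, 3 mm play a side.
- charger: White square charger block, rounded edges, 52 x 52 x 28 mm, 0.1 kg, lying flat among the parts of the case (a like block far right by the computer is not it). Origin: centre of underside.
- card_case: Small blue-green memory-card case, 27 (its x) x 59 (its y) x 26 mm, lying on the desk. In its pocket its long side runs along the tray's x. Origin: centre of underside.
- cover: Grey deep cover standing on its skirt, 134 x 174 mm, top face at 46, 0.24 kg. Origin: centre of its lower edge's plane; y along its long side. A black bar handle crosses the top along its x: 84 long, 13 thick, top at 69, upper 12 mm to grip. The skirt goes outside the case's rim, 3 mm play a side, flared; fully down its origin is 63 above the case's. Either way round fits.
- mug: White mug, 81 mm across, 94 high, a bystander. Origin at its foot, within 20 mm of its middle.
- stapler: Black stapler, 34 x 135 x 49 mm, a bystander. Origin: centre of underside.
Things that resemble listed ones, but are neither listed nor needed, are in the scene too. What is shaped like the filter_case but purple is not meant.

How it is judged (in metres and radians):
On the way, in this order (a step that is already met when the one before it is completed fails the run):
1. the filter case stands upright on the floor of the case between the two batteries (y of filter_case in the frame of case between -0.008 and 0.008 m and x of filter_case in the frame of case between -0.012 and 0.012 m and z of filter_case in the frame of case between 0.002 and 0.009 m and angle between each of filter_case, battery_left, battery_right's own z axis and vertical below 0.2 rad and y of battery_left in the frame of case between 0.013 and 0.026 m and z of battery_left in the frame of case between 0.002 and 0.009 m and y of battery_right in the frame of case between -0.026 and -0.013 m and z of battery_right in the frame of case between 0.002 and 0.009 m), for 0.2 s.
2. the tray sits level on its ledges in the case (z of tray in the frame of case between 0.061 and 0.068 m and x of tray in the frame of case between -0.008 and 0.008 m and y of tray in the frame of case between -0.008 and 0.008 m and angle between tray's own z axis and vertical below 0.05 rad), for 0.2 s.
3. charger in the square pocket and card case in the oblong pocket of the tray, both flat on the pocket floors (all of step 2 and x of charger in the frame of tray between -0.011 and 0.011 m and y of charger in the frame of tray between 0.029 and 0.047 m and z of charger in the frame of tray between 0.001 and 0.007 m and angle between each of charger, card_case's own z axis and vertical below 0.1 rad and x of card_case in the frame of tray between -0.011 and 0.011 m and y of card_case in the frame of tray between -0.056 and -0.036 m and z of card_case in the frame of tray between 0.001 and 0.007 m), for 0.2 s.
4. the cover is fully down on the case (z of cover in the frame of case between 0.06 and 0.067 m and x of cover in the frame of case between -0.008 and 0.008 m and y of cover in the frame of case between -0.008 and 0.008 m and angle between cover's own z axis and vertical below 0.05 rad), for 0.2 s.
At the end, for the whole second after the job is handed in: Filter case upright on the floor between the two upright batteries, within 8 mm (across the gap) and 12 mm of the middle; tray level on its ledges; charger and card case flat in their pockets, within 9 mm of the pocket centres; cover level and fully down (within 3 mm); all released, at rest (all of step 1 and all of step 3 and all of step 4 and linear speed of each of filter_case, battery_left, battery_right, tray, charger, card_case, cover below 0.02 m/s); the robot touches nothing.
It fails at once if the mug is pushed more than 30 mm (distance of mug from where it was at the start of the episode above 0.03 m).
It fails at once if the mug is tipped (angle between mug's own z axis and vertical above 0.5 rad).
It fails at once if the stapler is pushed more than 30 mm (distance of stapler from where it was at the start of the episode above 0.03 m).
It also fails if it takes over 131 s, if anything falls off the work surface, if the arm or the gripper's body presses on something with over 40 N, if the wrist force passes 120 N, or if a joint passes its speed limit or range.

## Working session

There is one attempt and no reset: what is moved stays moved. The work goes in short steps, Python scripts to look and compute and a shell command to move; the robot and the scene stay as the last step left them, time stands still between calls to the robot, and variables do not carry over. Pictures are saved under pics/ and viewed, at most 14 in all, crops included, and the job is handed in when it is done.

```bash
ls; mkdir -p pics; python3 - <<'E'
from cell import telemetry, viewer
import cv2
for c in ("top","side"):
    im=viewer.camera(c); cv2.imwrite(f"pics/{c}0.png",cv2.resize(im[:,:,::-1],(800,600),interpolation=cv2.INTER_CUBIC)); print(viewer.camera_model(c))
print(telemetry.get_state())
E
```

```text
pics
{'fx': 434.7458019630664, 'fy': 434.7458019630664, 'cx': 279.9699800116335, 'cy': 206.99107904269633, 'k1': 0.03480008570405505, 'origin': array([ 479.56879777,  -20.56803943, 1272.33235176]), 'attitude': array([[-0.00600662, -0.99562273,  0.09327003],
       [-0.99994168,  0.00681737,  0.00837629],
       [-0.00897548, -0.09321427, -0.99560561]])}
{'fx': 392.0336952421843, 'fy': 392.0336952421843, 'cx': 279.9220688604379, 'cy': 207.13322704721745, 'k1': -0.0441835737975845, 'origin': array([1343.72713519, -440.94072602,  979.57494024]), 'attitude': array([[ 0.49189349,  0.6498225 , -0.57945795],
       [ 0.87061982, -0.36109938,  0.33410832],
       [ 0.0078692 , -0.66883328, -0.74337078]])}
{'t': 0.1, 'q': array([-1.28968031,  0.60006252, -0.00256812,  1.60001505,  0.00181154,
        0.94288485, -0.07980302]), 'joint_vel': array([-9.18632935e-05, -9.48446184e-04, -7.90299130e-04, -1.04628085e-03,
       -1.90796339e-03,  6.58944607e-04, -3.63254330e-04]), 'joint_torque': array([ 4.17275325e-03, -7.66558313e+01,  1.50166992e+00, -2.52935565e+01,
       -5.23353147e-02,  1.37033901e-02,  5.93877212e-05]), 'eef_pos': array([253.77106649, 678.6933347 , 217.84583343]), 'ee_rot': array([[-9.36692916e-01,  3.50151754e-01, -3.61392906e-04],
       [ 3.50151919e-01,  9.36691995e-01, -1.31891642e-03],
       [-1.23307057e-04, -1.36196209e-03, -9.99999065e-01]]), 'force': array([ 0.50905774, -0.24360904, -0.35595346]), 'ft_torque': array([-3.55367316e-05, -1.72065028e-02, -4.04937509e-02]), 'grip_force': 0.0, 'gripper_width': 93.05350974149857}
```

View pics/top0.png

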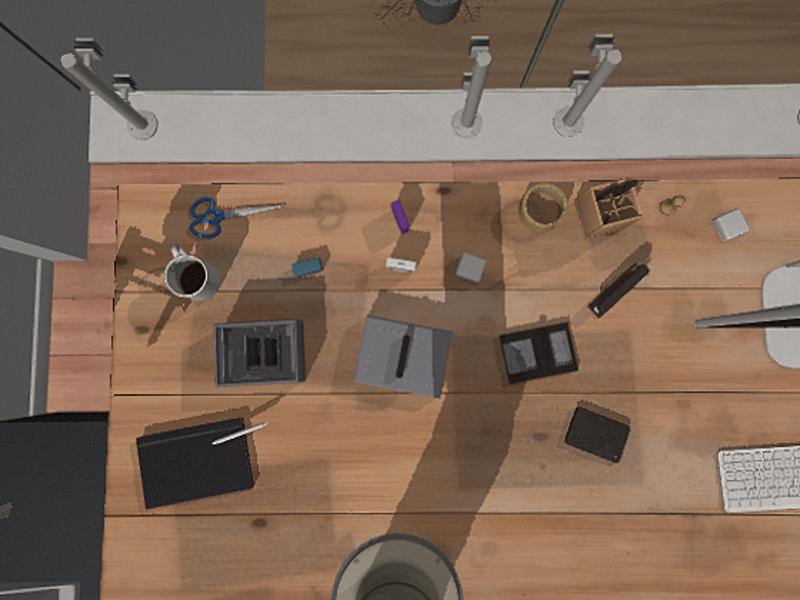

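View pics/side0.png

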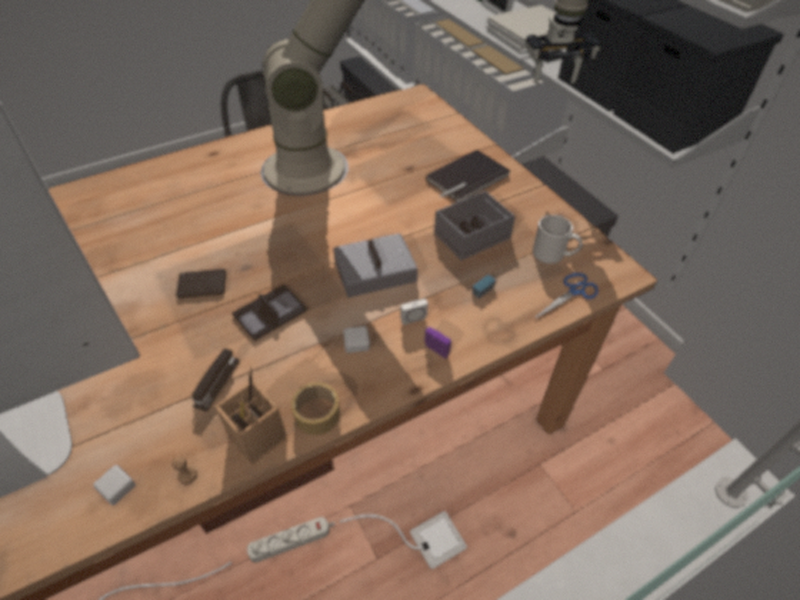

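```bash
cat > h.py <<'E'
import numpy as np, cv2
from cell import viewer, telemetry, finder
from scipy.optimize import minimize
CM={c:viewer.camera_model(c) for c in("top","side")}
def proj(P,c):
    m=CM[c]; v=(np.atleast_2d(P)-m["origin"])@m["attitude"]; s=v[:,:2]/v[:,2:]
    s=s*(1+m["k1"]*(s**2).sum(1,keepdims=True))
    return s*[m["fx"],m["fy"]]+[m["cx"],m["cy"]]
def ray(px,z,c):
    m=CM[c]; d=(np.array(px,float)-[m["cx"],m["cy"]])/[m["fx"],m["fy"]]; s=d.copy()
    for _ in range(9): s=d/(1+m["k1"]*(s@s))
    r=m["attitude"]@np.r_[s,1]; return m["origin"]+r*(z-m["origin"][2])/r[2]
def box(a,b,z0,z1,a2=None,b2=None,y0=0):
    a2=a2 or a;b2=b2 or b
    return np.array([[i*u/2,y0+j*v/2,z] for u,v,z in((a,b,z0),(a2,b2,z1)) for i in(-1,1) for j in(-1,1)],float)
SH=dict(case=[box(122,162,0,77)],cover=[box(134,174,0,46),box(84,13,46,69)],tray=[box(100,140,0,11),box(76,12,0,36)],
 filter_case=[box(60,10,0,16,60,18),box(60,18,16,56)],charger=[box(52,52,0,28)],card_case=[box(27,59,0,26)])
def pose(pts,x,y,a,z=0):
    c,s=np.cos(a),np.sin(a); return pts@np.array([[c,s,0],[-s,c,0],[0,0,1]])+[x,y,z]
def render(n,p,c,o,S,K=8,z=0):
    im=np.zeros((S*K,S*K),np.uint8)
    for h in SH[n]:
        q=(proj(pose(h,*p,z),c)-o+.5)*K
        cv2.fillConvexPoly(im,cv2.convexHull(np.round(q*16).astype(np.int32)),255,shift=4)
    return cv2.resize(im,(S,S),interpolation=cv2.INTER_AREA)/255.
def mask(im,k):
    f=im.astype(float)+1; s=f.sum(2); r=(f[...,0]-f[...,2])/s
    return 1/(1+np.exp((r-k)/.02))
def fit(n,p0,imgs,k=.1,z=0,S=90):
    T={}
    for c,im in imgs.items():
        o=np.round(proj([[p0[0],p0[1],20]],c)[0])-S//2; o=o.clip(0,[560-S,420-S]).astype(int)
        M=mask(im[o[1]:o[1]+S,o[0]:o[0]+S],k)
        # keep only the blobs near the guess
        near=cv2.dilate(render(n,p0,c,o,S,z=z),np.ones((7,7)))
        T[c]=(o,M*near)
    def cost(v): return sum(((render(n,(v[0],v[1],v[2]/50),c,o,S,z=z)-M)**2).sum() for c,(o,M) in T.items())
    best=min((minimize(cost,[p0[0]+dx,p0[1]+dy,(p0[2]+da)*50],method="Nelder-Mead",options=dict(initial_simplex=np.array([p0[0]+dx,p0[1]+dy,(p0[2]+da)*50])+np.array([[0,0,0],[8,0,0],[0,8,0],[0,0,8]]),maxiter=120)) for dx,dy,da in((0,0,0),(0,0,.25),(0,0,-.25))),key=lambda r:r.fun)
    return np.array([best.x[0],best.x[1],best.x[2]/50]),best.fun
E
python3 - <<'E'
from h import *
imgs={c:viewer.camera(c) for c in("top","side")}
np.savez("i0.npz",**imgs)
g=dict(case=(259,353,77,np.pi/2+.05),cover=(403,357,46,1.45),tray=(540,352,10,1.7),filter_case=(401,265,50,1.5),charger=(471,267,28,-.2),card_case=(307,267,26,0.1))
vis={c:im.copy() for c,im in imgs.items()}
for n,(u,v,z,a) in g.items():
    x,y,_=ray((u*.7,v*.7),z,"top")
    if n=="filter_case": a=0+1.5
    r,f=fit(n,(x,y,a),imgs); rt,ft=fit(n,(x,y,a),{"top":imgs["top"]})
    print(n,np.round(r,3),round(f,1),"top",np.round(rt,3),round(ft,1), "place_of",[(np.round(ray(d["xy"],0,"top"),0)[:2],round(d["p"],2)) for d in finder.place_of(n,"top")[:2]])
    for c in vis:
        for h in SH[n]: cv2.polylines(vis[c],[cv2.convexHull(np.round((proj(pose(h,*r),c))).astype(np.int32))],True,(0,255,0))
for c,(x0,y0) in dict(top=(130,130),side=(130,110)).items():
    cv2.imwrite(f"pics/fit_{c}.png",cv2.resize(vis[c][y0:y0+165,x0:x0+290,::-1],(800,455),interpolation=cv2.INTER_CUBIC))
for n in("battery","battery_left","mug","stapler"): print(n,[(np.round(ray(d["xy"],5 if "b" in n else 0,"top"),0)[:2],round(d["p"],2)) for d in finder.place_of(n,"top")[:2]] if n!="battery" else "")
E
```

```text
case [482.31  263.301   1.855] 1364.7 top [492.86  259.053   1.43 ] 947.4 place_of [(array([487., 271.]), 0.97)]
cover [482.268 -15.389   1.613] 1124.5 top [482.062 -16.02    1.613] 730.9 place_of [(array([483., -10.]), 0.8), (array([658., 187.]), 0.4)]
tray [ 481.674 -285.631    3.331] 720.0 top [ 486.274 -290.609    1.332] 661.6 place_of [(array([ 481., -293.]), 0.83)]
filter_case [657.57  -11.227   1.404] 30.7 top [658.366 -11.274   1.402] 4.5 place_of [(array([768.,  -9.]), 0.65), (array([656., -14.]), 0.48)]
charger [ 6.53613e+02 -1.52366e+02 -3.53000e-01] 34.7 top [ 6.54359e+02 -1.52640e+02 -3.67000e-01] 7.5 place_of [(array([ 662., -143.]), 0.75)]
card_case [6.57507e+02 1.81631e+02 2.52000e-01] 25.9 top [6.58096e+02 1.81441e+02 2.60000e-01] 5.7 place_of [(array([654., 184.]), 0.52)]
battery 
battery_left [(array([475., 287.]), 0.46)]
mug [(array([651., 415.]), 0.61)]
stapler [(array([ 600., -448.]), 0.56)]
```

```bash
python3 - <<'E'
from h import *
imgs=dict(np.load("i0.npz"))
g=dict(case=(482,263,.03),cover=(482,-16,-.12),tray=(484,-289,.12),filter_case=(657.6,-11.2,1.404),charger=(653.6,-152.4,-.35),card_case=(657.5,181.6,.25))
vis={c:im.copy() for c,im in imgs.items()}
for n,p in g.items():
    r,f=fit(n,p,imgs); rt,ft=fit(n,p,{"top":imgs["top"]})
    print(n,np.round(r,3),round(f,1),"top",np.round(rt,3),round(ft,1))
    for c in vis:
        for h in SH[n]: cv2.polylines(vis[c],[cv2.convexHull(np.round((proj(pose(h,*r),c))).astype(np.int32))],True,(0,255,0))
A=vis["top"][130:295,130:420];B=vis["side"][110:275,130:420]
cv2.imwrite("pics/fit.png",cv2.resize(np.vstack([A,B])[:,:,::-1],(527,600),interpolation=cv2.INTER_CUBIC))
def cr(p,z): u,v=np.round(proj([[*p,z]],"top")[0]).astype(int); return cv2.resize(imgs["top"][v-27:v+27,u-36:u+36,::-1],(400,300),interpolation=cv2.INTER_CUBIC)
cv2.imwrite("pics/crop.png",np.vstack([np.hstack([cr((487,265),40),cr((482,-16),50)]),np.hstack([cr((484,-289),10),cr((700,-11),40)])]))
E
```

```text
case [4.84530e+02 2.67074e+02 5.40000e-02] 271.8 top [4.84660e+02 2.66472e+02 4.80000e-02] 112.9
cover [ 4.76414e+02 -1.36480e+01 -2.02000e-01] 80.9 top [ 4.76367e+02 -1.38220e+01 -1.97000e-01] 28.0
tray [ 4.82358e+02 -2.87642e+02  1.82000e-01] 496.1 top [ 4.82288e+02 -2.88094e+02  1.90000e-01] 184.5
filter_case [657.638 -11.263   1.403] 30.1 top [658.415 -11.275   1.398] 4.5
charger [ 6.53714e+02 -1.52319e+02 -3.50000e-01] 32.6 top [ 6.54372e+02 -1.52638e+02 -3.67000e-01] 7.5
card_case [6.57407e+02 1.81700e+02 2.53000e-01] 27.5 top [6.58094e+02 1.81447e+02 2.61000e-01] 6.8
```

View pics/fit.png

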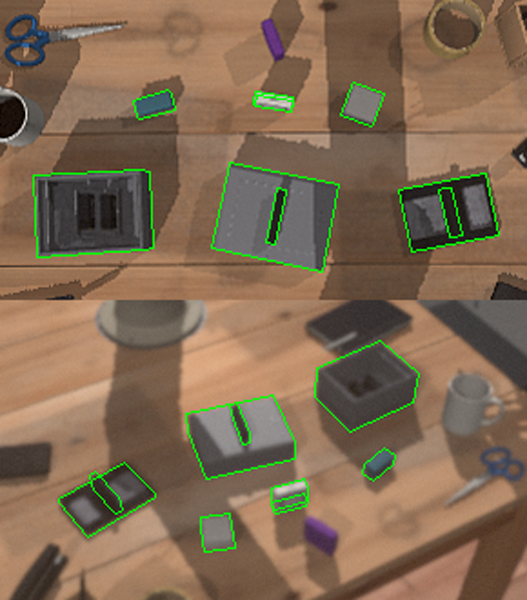

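View pics/crop.png

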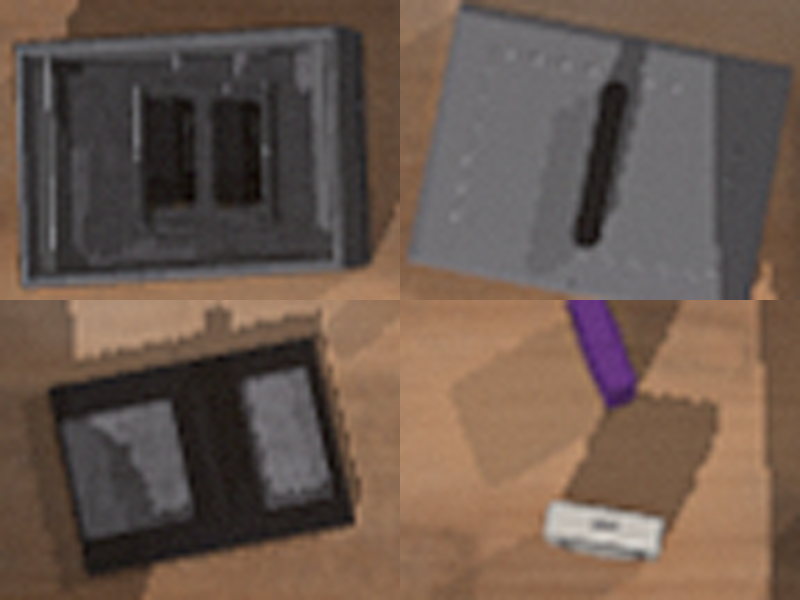

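Candidates (native top pixels): white filter case (281,185) vs purple (281,150) → white. Charger (330,187) vs block by the computer (512,157) → first. The crop shows the white one at the lower right, batteries with the gap in the case, and the tray's square pocket towards +y; the outlines fit well.

```bash
python3 -m inch '[{"x":0.0202,"y":-0.0345,"wz":-3.96,"gripper":0.4},{"x":0.0202,"y":-0.0345,"wz":-3.96,"gripper":0.4},{"x":0.0202,"y":-0.0345,"wz":-3.96,"gripper":0.4},{"x":0.0202,"y":-0.0345,"wz":-3.96,"gripper":0.4},{"x":0.0202,"y":-0.0345,"wz":-3.96,"gripper":0.4},{"x":0.0202,"y":-0.0345,"wz":-3.96,"gripper":0.4},{"x":0.0202,"y":-0.0345,"wz":-3.96,"gripper":0.4},{"x":0.0202,"y":-0.0345,"wz":-3.96,"gripper":0.4},{"x":0.0202,"y":-0.0345,"wz":-3.96,"gripper":0.4},{"x":0.0202,"y":-0.0345,"wz":-3.96,"gripper":0.4},{"x":0.0202,"y":-0.0345,"wz":-3.96,"gripper":0.4},{"x":0.0202,"y":-0.0345,"wz":-3.96,"gripper":0.4},{"x":0.0202,"y":-0.0345,"wz":-3.96,"gripper":0.4},{"x":0.0202,"y":-0.0345,"wz":-3.96,"gripper":0.4},{"x":0.0202,"y":-0.0345,"wz":-3.96,"gripper":0.4},{"x":0.0202,"y":-0.0345,"wz":-3.96,"gripper":0.4},{"x":0.0202,"y":-0.0345,"wz":-3.96,"gripper":0.4},{"x":0.0202,"y":-0.0345,"wz":-3.96,"gripper":0.4},{"x":0.0202,"y":-0.0345,"wz":-3.96,"gripper":0.4},{"x":0.0202,"y":-0.0345,"wz":-3.96,"gripper":0.4}]' 40
python3 -m inch '[{"z":-0.03},{"z":-0.03},{}]'
```

```text
schema error: expected keys x, y, z, wx, wy, wz, gripper
schema error: expected keys x, y, z, wx, wy, wz, gripper
```

```bash
python3 -m inch '[{"x":0.0202,"y":-0.0345,"z":0,"wx":0,"wy":0,"wz":-3.96,"gripper":0.4},{"x":0.0202,"y":-0.0345,"z":0,"wx":0,"wy":0,"wz":-3.96,"gripper":0.4},{"x":0.0202,"y":-0.0345,"z":0,"wx":0,"wy":0,"wz":-3.96,"gripper":0.4},{"x":0.0202,"y":-0.0345,"z":0,"wx":0,"wy":0,"wz":-3.96,"gripper":0.4},{"x":0.0202,"y":-0.0345,"z":0,"wx":0,"wy":0,"wz":-3.96,"gripper":0.4},{"x":0.0202,"y":-0.0345,"z":0,"wx":0,"wy":0,"wz":-3.96,"gripper":0.4},{"x":0.0202,"y":-0.0345,"z":0,"wx":0,"wy":0,"wz":-3.96,"gripper":0.4},{"x":0.0202,"y":-0.0345,"z":0,"wx":0,"wy":0,"wz":-3.96,"gripper":0.4},{"x":0.0202,"y":-0.0345,"z":0,"wx":0,"wy":0,"wz":-3.96,"gripper":0.4},{"x":0.0202,"y":-0.0345,"z":0,"wx":0,"wy":0,"wz":-3.96,"gripper":0.4},{"x":0.0202,"y":-0.0345,"z":0,"wx":0,"wy":0,"wz":-3.96,"gripper":0.4},{"x":0.0202,"y":-0.0345,"z":0,"wx":0,"wy":0,"wz":-3.96,"gripper":0.4},{"x":0.0202,"y":-0.0345,"z":0,"wx":0,"wy":0,"wz":-3.96,"gripper":0.4},{"x":0.0202,"y":-0.0345,"z":0,"wx":0,"wy":0,"wz":-3.96,"gripper":0.4},{"x":0.0202,"y":-0.0345,"z":0,"wx":0,"wy":0,"wz":-3.96,"gripper":0.4},{"x":0.0202,"y":-0.0345,"z":0,"wx":0,"wy":0,"wz":-3.96,"gripper":0.4},{"x":0.0202,"y":-0.0345,"z":0,"wx":0,"wy":0,"wz":-3.96,"gripper":0.4},{"x":0.0202,"y":-0.0345,"z":0,"wx":0,"wy":0,"wz":-3.96,"gripper":0.4},{"x":0.0202,"y":-0.0345,"z":0,"wx":0,"wy":0,"wz":-3.96,"gripper":0.4},{"x":0.0202,"y":-0.0345,"z":0,"wx":0,"wy":0,"wz":-3.96,"gripper":0.4}]' 40
python3 -m inch '[{"x":0,"y":0,"z":-0.04,"wx":0,"wy":0,"wz":0,"gripper":0.4},{"x":0,"y":0,"z":-0.04,"wx":0,"wy":0,"wz":0,"gripper":0.4},{"x":0,"y":0,"z":0,"wx":0,"wy":0,"wz":0,"gripper":0.4},{"x":0,"y":0,"z":0,"wx":0,"wy":0,"wz":0,"gripper":0.4}]'
```

```text
t: 2.32
eef_pos: [658.7, -12.7, 218.9]
ee_rot: [[0.172, 0.985, 0.0], [0.985, -0.172, 0.0], [0.0, 0.0, -1.0]]
force: [0.4, 0.3, -0.4]
gripper_width: 55.8
grip_force: 0.0
t: 2.65
eef_pos: [656.7, -10.8, 137.4]
ee_rot: [[0.168, 0.986, -0.004], [0.986, -0.168, -0.0], [-0.001, -0.004, -1.0]]
force: [0.6, -0.5, 0.9]
gripper_width: 55.8
grip_force: 0.0
```

```bash
python3 -m inch '[{"x":0,"y":0,"z":-0.03,"wx":0,"wy":0,"wz":0,"gripper":0.4},{"x":0,"y":0,"z":-0.03,"wx":0,"wy":0,"wz":0,"gripper":0.4},{"x":0,"y":0,"z":-0.03,"wx":0,"wy":0,"wz":0,"gripper":0.4},{"x":0,"y":0,"z":-0.011,"wx":0,"wy":0,"wz":0,"gripper":0.4},{"x":0,"y":0,"z":0,"wx":0,"wy":0,"wz":0,"gripper":0.4},{"x":0,"y":0,"z":0,"wx":0,"wy":0,"wz":0,"gripper":0.4}]'
python3 -m inch '[{"x":0,"y":0,"z":0,"wx":0,"wy":0,"wz":0,"gripper":1},{"x":0,"y":0,"z":0,"wx":0,"wy":0,"wz":0,"gripper":1},{"x":0,"y":0,"z":0,"wx":0,"wy":0,"wz":0,"gripper":1},{"x":0,"y":0,"z":0,"wx":0,"wy":0,"wz":0,"gripper":1},{"x":0,"y":0,"z":0,"wx":0,"wy":0,"wz":0,"gripper":1},{"x":0,"y":0,"z":0,"wx":0,"wy":0,"wz":0,"gripper":1},{"x":0,"y":0,"z":0,"wx":0,"wy":0,"wz":0,"gripper":1},{"x":0,"y":0,"z":0,"wx":0,"wy":0,"wz":0,"gripper":1}]'
```

```text
t: 3.15
eef_pos: [659.0, -10.8, 39.5]
ee_rot: [[0.168, 0.986, 0.002], [0.986, -0.168, 0.0], [0.0, 0.002, -1.0]]
force: [0.3, 0.0, 0.1]
gripper_width: 55.8
grip_force: 0.0
t: 3.82
eef_pos: [657.9, -10.9, 37.8]
ee_rot: [[0.169, 0.986, -0.0], [0.986, -0.169, 0.0], [0.0, -0.0, -1.0]]
force: [-0.3, 0.3, 4.0]
gripper_width: 17.3
grip_force: 39.8
```

```bash
python3 -m inch '[{"x":0,"y":0,"z":0.037,"wx":0,"wy":0,"wz":0,"gripper":1},{"x":0,"y":0,"z":0.037,"wx":0,"wy":0,"wz":0,"gripper":1},{"x":0,"y":0,"z":0.037,"wx":0,"wy":0,"wz":0,"gripper":1},{"x":-0.0116,"y":0.0185,"z":0,"wx":0,"wy":0,"wz":6.84,"gripper":1},{"x":-0.0116,"y":0.0185,"z":0,"wx":0,"wy":0,"wz":6.84,"gripper":1},{"x":-0.0116,"y":0.0185,"z":0,"wx":0,"wy":0,"wz":6.84,"gripper":1},{"x":-0.0116,"y":0.0185,"z":0,"wx":0,"wy":0,"wz":6.84,"gripper":1},{"x":-0.0116,"y":0.0185,"z":0,"wx":0,"wy":0,"wz":6.84,"gripper":1},{"x":-0.0116,"y":0.0185,"z":0,"wx":0,"wy":0,"wz":6.84,"gripper":1},{"x":-0.0116,"y":0.0185,"z":0,"wx":0,"wy":0,"wz":6.84,"gripper":1},{"x":-0.0116,"y":0.0185,"z":0,"wx":0,"wy":0,"wz":6.84,"gripper":1},{"x":-0.0116,"y":0.0185,"z":0,"wx":0,"wy":0,"wz":6.84,"gripper":1},{"x":-0.0116,"y":0.0185,"z":0,"wx":0,"wy":0,"wz":6.84,"gripper":1},{"x":-0.0116,"y":0.0185,"z":0,"wx":0,"wy":0,"wz":6.84,"gripper":1},{"x":-0.0116,"y":0.0185,"z":0,"wx":0,"wy":0,"wz":6.84,"gripper":1},{"x":-0.0116,"y":0.0185,"z":0,"wx":0,"wy":0,"wz":6.84,"gripper":1},{"x":-0.0116,"y":0.0185,"z":0,"wx":0,"wy":0,"wz":6.84,"gripper":1},{"x":-0.0116,"y":0.0185,"z":0,"wx":0,"wy":0,"wz":6.84,"gripper":1}]'
python3 -m inch '[{"x":0,"y":0,"z":0,"wx":0,"wy":0,"wz":0,"gripper":1},{"x":0,"y":0,"z":0,"wx":0,"wy":0,"wz":0,"gripper":1},{"x":0,"y":0,"z":0,"wx":0,"wy":0,"wz":0,"gripper":1}]'
python3 - <<'E'
from h import *
im=np.load("i0.npz")["top"].astype(float).sum(2)
s=np.arange(-45,46,1.); 
def prof(z,xs):
    L=[]
    for x in xs:
        q=proj(pose(np.array([[x,t,z] for t in s]),484.6,266.8,.051),"top").astype(np.float32)
        L.append(cv2.remap(im.astype(np.float32),q[None,:,0],q[None,:,1],cv2.INTER_LINEAR)[0])
    return np.mean(L,0)
p=prof(39,np.arange(-15,16,3.)); print([(int(a),int(b)) for a,b in zip(s[::2],p[::2])])
# rim check: case local positions of outer/inner rim edges at z=77
s=np.arange(-100,101,1.); p=prof(77,np.arange(-40,41,4.)); print([int(b) for b in p[8:40]],[int(b) for b in p[161:193]])
E
```

```text
t: 5.32
eef_pos: [483.3, 267.2, 148.6]
ee_rot: [[-0.998, -0.056, 0.0], [-0.056, 0.998, -0.0], [-0.0, -0.0, -1.0]]
force: [-0.5, -0.7, -1.1]
gripper_width: 17.9
grip_force: 39.8
t: 5.57
eef_pos: [484.2, 265.9, 148.5]
ee_rot: [[-0.999, -0.048, -0.0], [-0.048, 0.999, -0.001], [0.0, -0.001, -1.0]]
force: [-0.1, -0.2, 0.3]
gripper_width: 17.5
grip_force: 39.8
[(-45, 183), (-43, 174), (-41, 149), (-39, 116), (-37, 144), (-35, 176), (-33, 183), (-31, 100), (-29, 73), (-27, 66), (-25, 61), (-23, 79), (-21, 93), (-19, 98), (-17, 96), (-15, 94), (-13, 91), (-11, 90), (-9, 111), (-7, 147), (-5, 188), (-3, 185), (-1, 171), (1, 141), (3, 84), (5, 83), (7, 76), (9, 60), (11, 77), (13, 88), (15, 93), (17, 90), (19, 88), (21, 87), (23, 86), (25, 86), (27, 115), (29, 168), (31, 241), (33, 205), (35, 174), (37, 175), (39, 175), (41, 178), (43, 183), (45, 186)]
[171, 150, 134, 128, 135, 146, 152, 154, 154, 153, 152, 155, 169, 193, 218, 239, 257, 267, 266, 261, 266, 282, 295, 294, 283, 264, 241, 217, 200, 193, 195, 195] [184, 235, 277, 284, 260, 234, 223, 221, 211, 189, 165, 149, 142, 145, 164, 199, 250, 293, 308, 300, 291, 291, 295, 297, 297, 297, 296, 295, 295, 294, 294, 294]
```

```bash
python3 - <<'E'
from h import *
im=np.load("i0.npz")["top"]
def rect(z,X,Y,k):
    ys=np.arange(Y,-Y,-1/k); xs=np.arange(X,-X,-1/k)  # image right=-y, up=+x
    g=np.array([[x,y,z] for x in xs for y in ys]); q=proj(pose(g,484.6,266.8,.051),"top").astype(np.float32).reshape(len(xs),len(ys),2)
    o=cv2.remap(im,q[...,0],q[...,1],cv2.INTER_CUBIC)[:,:,::-1].copy()
    for y in range(-90,91,10):
        if abs(y)<Y: cv2.line(o,(int((Y-y)*k),0),(int((Y-y)*k),10 if y else 40),(0,255,255),1)
    for x in range(-70,71,10):
        if abs(x)<X: cv2.line(o,(0,int((X-x)*k)),(10 if x else 40,int((X-x)*k)),(0,255,255),1)
    return cv2.convertScaleAbs(o,alpha=1.5)
a=rect(77,72,95,4.2); b=rect(39,72,95,4.2)
cv2.imwrite("pics/rect77.png",a); cv2.imwrite("pics/rect39.png",rect(39,45,60,6.6))
E
```

```text
(no output)
```

View pics/rect77.png

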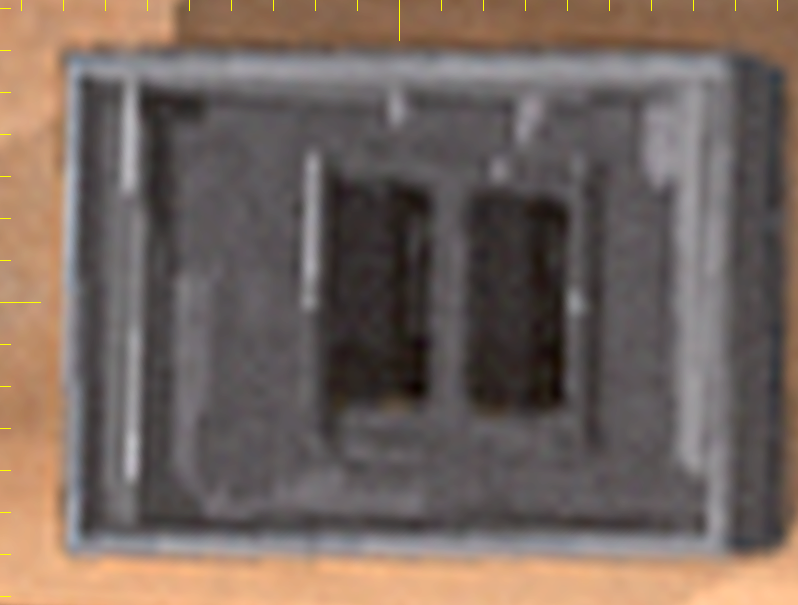

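View pics/rect39.png

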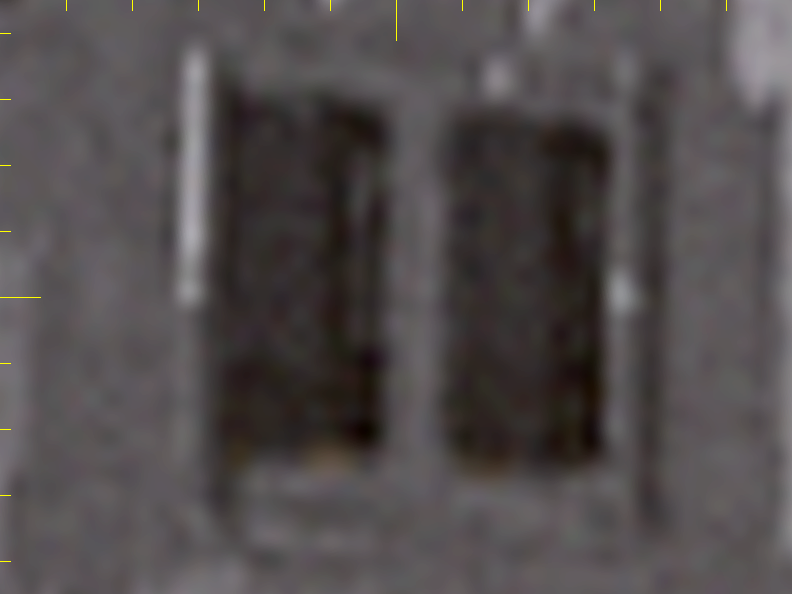

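```bash
python3 -m inch '[{"x":0.0005,"y":0.0016,"z":-0.022,"wx":0,"wy":0,"wz":0,"gripper":1},{"x":0,"y":0,"z":-0.022,"wx":0,"wy":0,"wz":0,"gripper":1},{"x":0,"y":0,"z":-0.022,"wx":0,"wy":0,"wz":0,"gripper":1},{"x":0,"y":0,"z":0,"wx":0,"wy":0,"wz":0,"gripper":1},{"x":0,"y":0,"z":0,"wx":0,"wy":0,"wz":0,"gripper":1},{"x":0,"y":0,"z":0,"wx":0,"wy":0,"wz":0,"gripper":1},{"x":0,"y":0,"z":0,"wx":0,"wy":0,"wz":0,"gripper":1},{"x":0,"y":0,"z":0,"wx":0,"wy":0,"wz":0,"gripper":1}]'
python3 - <<'E'
from h import *
print(np.round(telemetry.get_state()["eef_pos"],1))
im=viewer.camera("side"); print(np.round(telemetry.get_state()["eef_pos"],1))
u,v=proj([[484.6,266.8,77]],"side")[0].astype(int)
o=im.copy()
q=proj(pose(box(122,162,0,77),484.6,266.8,.051),"side"); cv2.polylines(o,[cv2.convexHull(np.round(q).astype(np.int32))],True,(0,255,0))
cv2.imwrite("pics/s1.png",cv2.resize(np.hstack([im,o])[v-55:v+55, [*range(u-50,u+50),*range(560+u-50,560+u+50)],::-1],(800,440),interpolation=cv2.INTER_CUBIC))
E
```

```text
t: 6.23
eef_pos: [485.1, 268.3, 83.8]
ee_rot: [[-0.999, -0.05, 0.002], [-0.05, 0.999, 0.001], [-0.002, 0.001, -1.0]]
force: [-0.0, 0.3, -0.5]
gripper_width: 17.4
grip_force: 39.8
[485.1 268.3  83.8]
[485.  268.3  83.7]
```

View pics/s1.png

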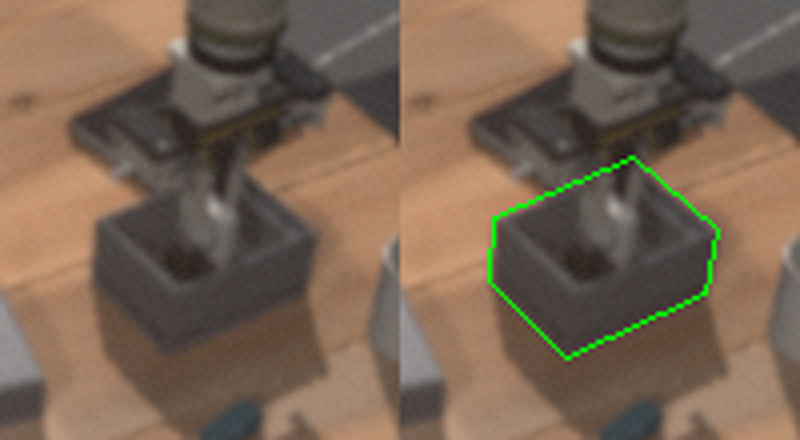

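The side crop shows the white case hovering inside the box over the batteries (around (210,225) in the crop), box outline matching. Descend, watching force.

```bash
python3 -m inch '[{"x":0,"y":-0.0004,"z":-0.006,"wx":0,"wy":0,"wz":0,"gripper":1},{"x":0,"y":0,"z":-0.006,"wx":0,"wy":0,"wz":0,"gripper":1},{"x":0,"y":0,"z":-0.004,"wx":0,"wy":0,"wz":0,"gripper":1},{"x":0,"y":0,"z":0,"wx":0,"wy":0,"wz":0,"gripper":1},{"x":0,"y":0,"z":0,"wx":0,"wy":0,"wz":0,"gripper":1}]'
```

```text
t: 6.7
eef_pos: [484.1, 267.7, 66.1]
ee_rot: [[-0.999, -0.051, -0.001], [-0.051, 0.999, -0.001], [0.001, -0.001, -1.0]]
force: [-0.6, 1.0, -0.4]
gripper_width: 17.7
grip_force: 39.8
```

```bash
python3 -m inch '[{"x":0,"y":0,"z":-0.005,"wx":0,"wy":0,"wz":0,"gripper":1},{"x":0,"y":0,"z":-0.005,"wx":0,"wy":0,"wz":0,"gripper":1},{"x":0,"y":0,"z":-0.005,"wx":0,"wy":0,"wz":0,"gripper":1},{"x":0,"y":0,"z":-0.005,"wx":0,"wy":0,"wz":0,"gripper":1},{"x":0,"y":0,"z":-0.003,"wx":0,"wy":0,"wz":0,"gripper":1},{"x":0,"y":0,"z":0,"wx":0,"wy":0,"wz":0,"gripper":1},{"x":0,"y":0,"z":0,"wx":0,"wy":0,"wz":0,"gripper":1},{"x":0,"y":0,"z":0,"wx":0,"wy":0,"wz":0,"gripper":1}]'
```

```text
t: 7.37
eef_pos: [484.3, 267.7, 43.5]
ee_rot: [[-0.999, -0.051, -0.0], [-0.051, 0.999, -0.0], [0.0, -0.0, -1.0]]
force: [0.2, 0.7, -0.9]
gripper_width: 17.6
grip_force: 39.8
```

```bash
python3 -m inch '[{"x":0,"y":0,"z":-0.002,"wx":0,"wy":0,"wz":0,"gripper":1},{"x":0,"y":0,"z":0,"wx":0,"wy":0,"wz":0,"gripper":1},{"x":0,"y":0,"z":0,"wx":0,"wy":0,"wz":0,"gripper":1},{"x":0,"y":0,"z":0,"wx":0,"wy":0,"wz":0,"gripper":1}]'
```

```text
t: 7.7
eef_pos: [484.5, 268.3, 42.4]
ee_rot: [[-0.999, -0.051, 0.001], [-0.051, 0.999, 0.001], [-0.001, 0.001, -1.0]]
force: [-1.6, -0.6, 9.9]
gripper_width: 17.5
grip_force: 40.0
```

```bash
python3 -m inch '[{"x":0,"y":0,"z":0.0005,"wx":0,"wy":0,"wz":0,"gripper":0.55},{"x":0,"y":0,"z":0,"wx":0,"wy":0,"wz":0,"gripper":0.55},{"x":0,"y":0,"z":0,"wx":0,"wy":0,"wz":0,"gripper":0.55},{"x":0,"y":0,"z":0.01,"wx":0,"wy":0,"wz":0,"gripper":0.55},{"x":0,"y":0,"z":0.03,"wx":0,"wy":0,"wz":0,"gripper":0.55},{"x":0,"y":0,"z":0.04,"wx":0,"wy":0,"wz":0,"gripper":0.55},{"x":0,"y":0,"z":0.04,"wx":0,"wy":0,"wz":0,"gripper":0.55},{"x":0,"y":-0.04,"z":0,"wx":0,"wy":0,"wz":0,"gripper":0.55},{"x":0,"y":-0.04,"z":0,"wx":0,"wy":0,"wz":0,"gripper":0.55},{"x":0,"y":-0.04,"z":0,"wx":0,"wy":0,"wz":0,"gripper":0.55},{"x":0,"y":-0.04,"z":0,"wx":0,"wy":0,"wz":0,"gripper":0.55},{"x":0,"y":-0.04,"z":0,"wx":0,"wy":0,"wz":0,"gripper":0.55},{"x":0,"y":-0.04,"z":0,"wx":0,"wy":0,"wz":0,"gripper":0.55},{"x":0,"y":-0.04,"z":0,"wx":0,"wy":0,"wz":0,"gripper":0.55},{"x":0,"y":-0.04,"z":0,"wx":0,"wy":0,"wz":0,"gripper":0.55},{"x":0,"y":-0.04,"z":0,"wx":0,"wy":0,"wz":0,"gripper":0.55},{"x":0,"y":-0.04,"z":0,"wx":0,"wy":0,"wz":0,"gripper":0.55},{"x":0,"y":-0.04,"z":0,"wx":0,"wy":0,"wz":0,"gripper":0.55},{"x":0,"y":-0.04,"z":0,"wx":0,"wy":0,"wz":0,"gripper":0.55},{"x":0,"y":0,"z":0,"wx":0,"wy":0,"wz":0,"gripper":0.55}]'
python3 - <<'E'
from h import *
im=viewer.camera("top"); np.save("t1.npy",im)
k=4.2;ys=np.arange(95,-95,-1/k); xs=np.arange(72,-72,-1/k)
g=np.array([[x,y,61] for x in xs for y in ys]); q=proj(pose(g,484.6,266.8,.051),"top").astype(np.float32).reshape(len(xs),len(ys),2)
o=cv2.remap(im,q[...,0],q[...,1],cv2.INTER_CUBIC)[:,:,::-1].copy()
for y in range(-90,91,10): cv2.line(o,(int((95-y)*k),0),(int((95-y)*k),10 if y else 40),(0,255,255),1)
cv2.imwrite("pics/rect61.png",cv2.convertScaleAbs(o,alpha=1.4))
E
```

```text
t: 9.37
eef_pos: [483.1, -221.0, 162.7]
ee_rot: [[-0.999, -0.041, 0.0], [-0.041, 0.999, -0.004], [-0.0, -0.004, -1.0]]
force: [-0.1, -0.3, -0.0]
gripper_width: 41.8
grip_force: 0.0
```

View pics/rect61.png

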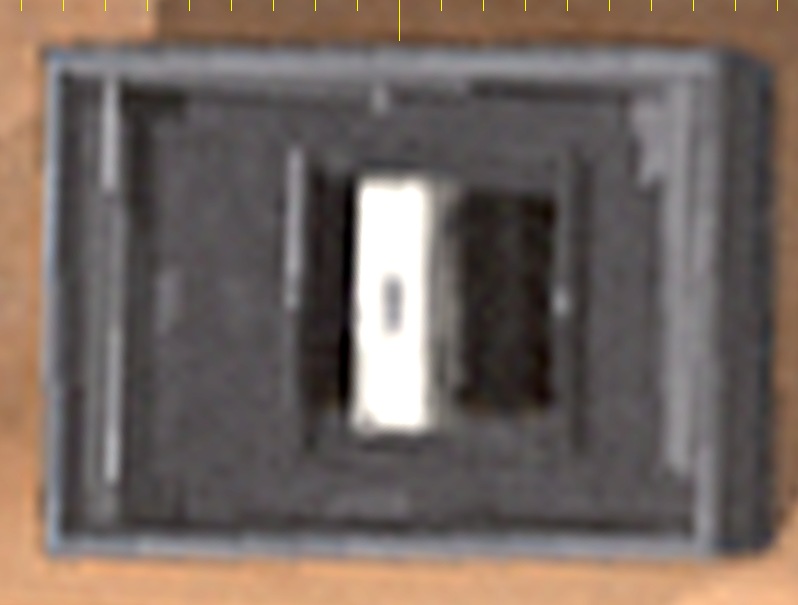

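Filter case stands centred between the batteries (top spans px 358–427, i.e. y≈+1.5 mm). Next the tray.

```bash
python3 -m inch '[{"x":-0.001,"y":-0.038,"z":0,"wx":0,"wy":0,"wz":3.85,"gripper":0.55},{"x":-0.001,"y":-0.038,"z":0,"wx":0,"wy":0,"wz":3.85,"gripper":0.55},{"x":0,"y":0,"z":-0.04,"wx":0,"wy":0,"wz":0,"gripper":0.55},{"x":0,"y":0,"z":-0.04,"wx":0,"wy":0,"wz":0,"gripper":0.55},{"x":0,"y":0,"z":-0.02,"wx":0,"wy":0,"wz":0,"gripper":0.55},{"x":0,"y":0,"z":0,"wx":0,"wy":0,"wz":0,"gripper":0.55},{"x":0,"y":0,"z":0,"wx":0,"wy":0,"wz":0,"gripper":0.55},{"x":0,"y":0,"z":0,"wx":0,"wy":0,"wz":0,"gripper":0.55},{"x":0,"y":0,"z":0,"wx":0,"wy":0,"wz":0,"gripper":0.55}]'
```

```text
t: 10.17
eef_pos: [483.5, -288.1, 64.0]
ee_rot: [[-0.983, -0.185, 0.002], [-0.185, 0.983, -0.001], [-0.002, -0.002, -1.0]]
force: [0.6, 0.5, -0.4]
gripper_width: 42.0
grip_force: 0.0
```

```bash
python3 -m inch '[{"x":-0.001,"y":0,"z":-0.02,"wx":0,"wy":0,"wz":0,"gripper":0.55},{"x":0,"y":0,"z":-0.019,"wx":0,"wy":0,"wz":0,"gripper":0.55},{"x":0,"y":0,"z":0,"wx":0,"wy":0,"wz":0,"gripper":0.55},{"x":0,"y":0,"z":0,"wx":0,"wy":0,"wz":0,"gripper":0.55},{"x":0,"y":0,"z":0,"wx":0,"wy":0,"wz":0,"gripper":1},{"x":0,"y":0,"z":0,"wx":0,"wy":0,"wz":0,"gripper":1},{"x":0,"y":0,"z":0,"wx":0,"wy":0,"wz":0,"gripper":1},{"x":0,"y":0,"z":0,"wx":0,"wy":0,"wz":0,"gripper":1},{"x":0,"y":0,"z":0,"wx":0,"wy":0,"wz":0,"gripper":1},{"x":0,"y":0,"z":0,"wx":0,"wy":0,"wz":0,"gripper":1},{"x":0,"y":0,"z":0,"wx":0,"wy":0,"wz":0,"gripper":1}]' 40
```

```text
t: 11.08
eef_pos: [481.6, -288.4, 23.6]
ee_rot: [[-0.983, -0.184, 0.001], [-0.184, 0.983, -0.0], [-0.0, -0.0, -1.0]]
force: [-1.0, 0.8, 6.1]
gripper_width: 11.6
grip_force: 40.0
```

```bash
python3 -m inch '[{"x":0,"y":0,"z":0.02,"wx":0,"wy":0,"wz":0,"gripper":1},{"x":0,"y":0,"z":0.04,"wx":0,"wy":0,"wz":0,"gripper":1},{"x":0,"y":0,"z":0.04,"wx":0,"wy":0,"wz":0,"gripper":1},{"x":0.0002,"y":0.02,"z":0.005,"wx":0,"wy":0,"wz":-0.55,"gripper":1},{"x":0.0002,"y":0.04,"z":0,"wx":0,"wy":0,"wz":-0.55,"gripper":1},{"x":0.0002,"y":0.04,"z":0,"wx":0,"wy":0,"wz":-0.55,"gripper":1},{"x":0.0002,"y":0.04,"z":0,"wx":0,"wy":0,"wz":-0.55,"gripper":1},{"x":0.0002,"y":0.04,"z":0,"wx":0,"wy":0,"wz":-0.55,"gripper":1},{"x":0.0002,"y":0.04,"z":0,"wx":0,"wy":0,"wz":-0.55,"gripper":1},{"x":0.0002,"y":0.04,"z":0,"wx":0,"wy":0,"wz":-0.55,"gripper":1},{"x":0.0002,"y":0.04,"z":0,"wx":0,"wy":0,"wz":-0.55,"gripper":1},{"x":0.0002,"y":0.04,"z":0,"wx":0,"wy":0,"wz":-0.55,"gripper":1},{"x":0.0002,"y":0.04,"z":0,"wx":0,"wy":0,"wz":-0.55,"gripper":1},{"x":0.0002,"y":0.04,"z":0,"wx":0,"wy":0,"wz":-0.55,"gripper":1},{"x":0.0002,"y":0.04,"z":0,"wx":0,"wy":0,"wz":-0.55,"gripper":1},{"x":0.0002,"y":0.035,"z":0,"wx":0,"wy":0,"wz":-0.55,"gripper":1},{"x":0.0002,"y":0.035,"z":0,"wx":0,"wy":0,"wz":-0.55,"gripper":1},{"x":0,"y":0.025,"z":0,"wx":0,"wy":0,"wz":0,"gripper":1},{"x":0,"y":0,"z":0,"wx":0,"wy":0,"wz":0,"gripper":1},{"x":0,"y":0,"z":0,"wx":0,"wy":0,"wz":0,"gripper":1}]'
python3 -m inch '[{"x":0,"y":0,"z":0,"wx":0,"wy":0,"wz":0,"gripper":1},{"x":0,"y":0,"z":0,"wx":0,"wy":0,"wz":0,"gripper":1}]'
```

```text
t: 12.75
eef_pos: [483.5, 268.3, 127.7]
ee_rot: [[-0.999, -0.054, -0.001], [-0.054, 0.999, -0.0], [0.001, 0.0, -1.0]]
force: [-0.3, -0.2, -2.6]
gripper_width: 11.8
grip_force: 40.0
t: 12.92
eef_pos: [484.2, 265.1, 128.0]
ee_rot: [[-0.999, -0.049, -0.001], [-0.049, 0.999, -0.001], [0.001, -0.001, -1.0]]
force: [0.7, -0.6, -1.2]
gripper_width: 11.8
grip_force: 40.0
```

```bash
python3 -m inch '[{"x":0.0005,"y":0.0005,"z":-0.012,"wx":0,"wy":0,"wz":0,"gripper":1},{"x":0,"y":0,"z":-0.01,"wx":0,"wy":0,"wz":0,"gripper":1},{"x":0,"y":0,"z":-0.004,"wx":0,"wy":0,"wz":0,"gripper":1},{"x":0,"y":0,"z":-0.004,"wx":0,"wy":0,"wz":0,"gripper":1},{"x":0,"y":0,"z":0,"wx":0,"wy":0,"wz":0,"gripper":1},{"x":0,"y":0,"z":0,"wx":0,"wy":0,"wz":0,"gripper":1},{"x":0,"y":0,"z":0,"wx":0,"wy":0,"wz":0,"gripper":1}]'
```

```text
t: 13.5
eef_pos: [484.9, 267.3, 98.4]
ee_rot: [[-0.999, -0.05, 0.0], [-0.05, 0.999, 0.0], [-0.0, 0.0, -1.0]]
force: [0.0, 0.5, -1.8]
gripper_width: 11.6
grip_force: 40.0
```

Free entry; continue to the ledges (TCP ≈ 87.6).

```bash
python3 -m inch '[{"x":0,"y":0,"z":-0.004,"wx":0,"wy":0,"wz":0,"gripper":1},{"x":0,"y":0,"z":-0.004,"wx":0,"wy":0,"wz":0,"gripper":1},{"x":0,"y":0,"z":-0.003,"wx":0,"wy":0,"wz":0,"gripper":1},{"x":0,"y":0,"z":0,"wx":0,"wy":0,"wz":0,"gripper":1},{"x":0,"y":0,"z":0,"wx":0,"wy":0,"wz":0,"gripper":1},{"x":0,"y":0,"z":0,"wx":0,"wy":0,"wz":0,"gripper":1}]'
```

```text
t: 14.0
eef_pos: [484.8, 267.3, 87.5]
ee_rot: [[-0.999, -0.051, 0.0], [-0.051, 0.999, 0.0], [-0.0, 0.0, -1.0]]
force: [-1.4, -0.8, 8.0]
gripper_width: 11.8
grip_force: 40.0
```

```bash
python3 -m inch '[{"x":0,"y":0,"z":0.0005,"wx":0,"wy":0,"wz":0,"gripper":0.6},{"x":0,"y":0,"z":0,"wx":0,"wy":0,"wz":0,"gripper":0.6},{"x":0,"y":0,"z":0,"wx":0,"wy":0,"wz":0,"gripper":0.6},{"x":0,"y":0,"z":0.01,"wx":0,"wy":0,"wz":0,"gripper":0.6},{"x":0,"y":0,"z":0.03,"wx":0,"wy":0,"wz":0,"gripper":0.6},{"x":0,"y":0,"z":0.03,"wx":0,"wy":0,"wz":0,"gripper":0.6}]' 40
python3 -m inch '[{"x":0.0106,"y":-0.0262,"z":0,"wx":0,"wy":0,"wz":-7.09,"gripper":0.2},{"x":0.0106,"y":-0.0262,"z":0,"wx":0,"wy":0,"wz":-7.09,"gripper":0.2},{"x":0.0106,"y":-0.0262,"z":0,"wx":0,"wy":0,"wz":-7.09,"gripper":0.2},{"x":0.0106,"y":-0.0262,"z":0,"wx":0,"wy":0,"wz":-7.09,"gripper":0.2},{"x":0.0106,"y":-0.0262,"z":0,"wx":0,"wy":0,"wz":-7.09,"gripper":0.2},{"x":0.0106,"y":-0.0262,"z":0,"wx":0,"wy":0,"wz":-7.09,"gripper":0.2},{"x":0.0106,"y":-0.0262,"z":0,"wx":0,"wy":0,"wz":-7.09,"gripper":0.2},{"x":0.0106,"y":-0.0262,"z":0,"wx":0,"wy":0,"wz":-7.09,"gripper":0.2},{"x":0.0106,"y":-0.0262,"z":0,"wx":0,"wy":0,"wz":-7.09,"gripper":0.2},{"x":0.0106,"y":-0.0262,"z":0,"wx":0,"wy":0,"wz":-7.09,"gripper":0.2},{"x":0.0106,"y":-0.0262,"z":0,"wx":0,"wy":0,"wz":-7.09,"gripper":0.2},{"x":0.0106,"y":-0.0262,"z":0,"wx":0,"wy":0,"wz":-7.09,"gripper":0.2},{"x":0.0106,"y":-0.0262,"z":0,"wx":0,"wy":0,"wz":-7.09,"gripper":0.2},{"x":0.0106,"y":-0.0262,"z":0,"wx":0,"wy":0,"wz":-7.09,"gripper":0.2},{"x":0.0106,"y":-0.0262,"z":0,"wx":0,"wy":0,"wz":-7.09,"gripper":0.2},{"x":0.0106,"y":-0.0262,"z":0,"wx":0,"wy":0,"wz":-7.09,"gripper":0.2},{"x":0,"y":0,"z":-0.04,"wx":0,"wy":0,"wz":0,"gripper":0.2},{"x":0,"y":0,"z":-0.03,"wx":0,"wy":0,"wz":0,"gripper":0.2},{"x":0,"y":0,"z":0,"wx":0,"wy":0,"wz":0,"gripper":0.2},{"x":0,"y":0,"z":0,"wx":0,"wy":0,"wz":0,"gripper":0.2}]'
python3 -m inch '[{"x":0,"y":0,"z":0,"wx":0,"wy":0,"wz":0,"gripper":0.2},{"x":0,"y":0,"z":0,"wx":0,"wy":0,"wz":0,"gripper":0.2}]'
python3 - <<'E'
from h import *
im=viewer.camera("top"); np.save("t2.npy",im)
k=4.2;ys=np.arange(95,-95,-1/k); xs=np.arange(72,-72,-1/k)
g=np.array([[x,y,75] for x in xs for y in ys]); q=proj(pose(g,484.7,267,.051),"top").astype(np.float32).reshape(len(xs),len(ys),2)
o=cv2.remap(im,q[...,0],q[...,1],cv2.INTER_CUBIC)[:,:,::-1].copy()
for y in range(-90,91,10): cv2.line(o,(int((95-y)*k),0),(int((95-y)*k),10 if y else 40),(0,255,255),1)
cv2.imwrite("pics/rect75.png",cv2.convertScaleAbs(o,alpha=1.6))
E
```

```text
t: 14.5
eef_pos: [483.9, 266.9, 157.9]
ee_rot: [[-0.999, -0.051, -0.003], [-0.051, 0.999, -0.002], [0.003, -0.001, -1.0]]
force: [0.4, 0.0, 0.1]
gripper_width: 36.9
grip_force: 0.0
t: 16.17
eef_pos: [653.5, -151.5, 87.0]
ee_rot: [[0.351, 0.936, -0.003], [0.936, -0.351, 0.001], [-0.0, -0.003, -1.0]]
force: [0.2, 0.2, 0.2]
gripper_width: 74.3
grip_force: 0.0
t: 16.33
eef_pos: [655.4, -152.0, 89.9]
ee_rot: [[0.351, 0.937, 0.003], [0.937, -0.351, -0.0], [0.001, 0.003, -1.0]]
force: [0.0, -0.3, -0.3]
gripper_width: 74.8
grip_force: 0.0
```

View pics/rect75.png

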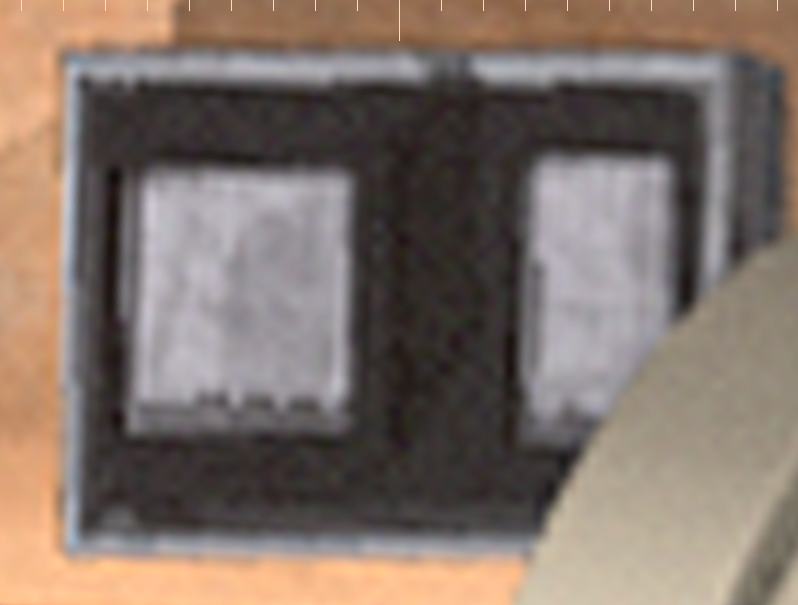

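Tray sits level and square in the case, square pocket at +y (px 130–355). Now grip the charger.

```bash
python3 -m inch '[{"x":0,"y":0,"z":-0.03,"wx":0,"wy":0,"wz":0,"gripper":0.2},{"x":0,"y":0,"z":-0.03,"wx":0,"wy":0,"wz":0,"gripper":0.2},{"x":0,"y":0,"z":-0.015,"wx":0,"wy":0,"wz":0,"gripper":0.2},{"x":0,"y":0,"z":0,"wx":0,"wy":0,"wz":0,"gripper":0.2},{"x":0,"y":0,"z":0,"wx":0,"wy":0,"wz":0,"gripper":0.2},{"x":0,"y":0,"z":0,"wx":0,"wy":0,"wz":0,"gripper":1},{"x":0,"y":0,"z":0,"wx":0,"wy":0,"wz":0,"gripper":1},{"x":0,"y":0,"z":0,"wx":0,"wy":0,"wz":0,"gripper":1},{"x":0,"y":0,"z":0,"wx":0,"wy":0,"wz":0,"gripper":1},{"x":0,"y":0,"z":0,"wx":0,"wy":0,"wz":0,"gripper":1},{"x":0,"y":0,"z":0,"wx":0,"wy":0,"wz":0,"gripper":1}]' 25
```

```text
t: 17.3
eef_pos: [655.0, -152.0, 13.7]
ee_rot: [[0.351, 0.936, 0.002], [0.936, -0.351, -0.0], [0.0, 0.001, -1.0]]
force: [-1.0, 1.0, 6.9]
gripper_width: 51.7
grip_force: 25.0
```

```bash
python3 -m inch '[{"x":0,"y":0,"z":0.035,"wx":0,"wy":0,"wz":0,"gripper":1},{"x":0,"y":0,"z":0.04,"wx":0,"wy":0,"wz":0,"gripper":1},{"x":0,"y":0,"z":0.04,"wx":0,"wy":0,"wz":0,"gripper":1},{"x":-0.0132,"y":0.0352,"z":0,"wx":0,"wy":0,"wz":1.8,"gripper":1},{"x":-0.0132,"y":0.0352,"z":0,"wx":0,"wy":0,"wz":1.8,"gripper":1},{"x":-0.0132,"y":0.0352,"z":0,"wx":0,"wy":0,"wz":1.8,"gripper":1},{"x":-0.0132,"y":0.0352,"z":0,"wx":0,"wy":0,"wz":1.8,"gripper":1},{"x":-0.0132,"y":0.0352,"z":0,"wx":0,"wy":0,"wz":1.8,"gripper":1},{"x":-0.0132,"y":0.0352,"z":0,"wx":0,"wy":0,"wz":1.8,"gripper":1},{"x":-0.0132,"y":0.0352,"z":0,"wx":0,"wy":0,"wz":1.8,"gripper":1},{"x":-0.0132,"y":0.0352,"z":0,"wx":0,"wy":0,"wz":1.8,"gripper":1},{"x":-0.0132,"y":0.0352,"z":0,"wx":0,"wy":0,"wz":1.8,"gripper":1},{"x":-0.0132,"y":0.0352,"z":0,"wx":0,"wy":0,"wz":1.8,"gripper":1},{"x":-0.0132,"y":0.0352,"z":0,"wx":0,"wy":0,"wz":1.8,"gripper":1},{"x":-0.0132,"y":0.0352,"z":0,"wx":0,"wy":0,"wz":1.8,"gripper":1},{"x":-0.0132,"y":0.0352,"z":0,"wx":0,"wy":0,"wz":1.8,"gripper":1},{"x":0,"y":0,"z":0,"wx":0,"wy":0,"wz":0,"gripper":1},{"x":0,"y":0,"z":0,"wx":0,"wy":0,"wz":0,"gripper":1},{"x":0,"y":0,"z":0,"wx":0,"wy":0,"wz":0,"gripper":1},{"x":0,"y":0,"z":0,"wx":0,"wy":0,"wz":0,"gripper":1}]'
python3 -m inch '[{"x":0,"y":0,"z":-0.015,"wx":0,"wy":0,"wz":0,"gripper":1},{"x":0,"y":0,"z":-0.01,"wx":0,"wy":0,"wz":0,"gripper":1},{"x":0,"y":0,"z":0,"wx":0,"wy":0,"wz":0,"gripper":1},{"x":0,"y":0,"z":0,"wx":0,"wy":0,"wz":0,"gripper":1},{"x":0,"y":0,"z":0,"wx":0,"wy":0,"wz":0,"gripper":1}]'
```

```text
t: 18.97
eef_pos: [483.2, 304.2, 127.8]
ee_rot: [[-0.048, 0.999, 0.0], [0.999, 0.048, -0.001], [-0.001, 0.0, -1.0]]
force: [-0.2, 0.1, -0.6]
gripper_width: 51.2
grip_force: 25.0
t: 19.38
eef_pos: [483.1, 305.0, 102.8]
ee_rot: [[-0.049, 0.999, -0.0], [0.999, 0.049, -0.0], [-0.0, -0.0, -1.0]]
force: [-0.0, -0.4, -0.9]
gripper_width: 51.9
grip_force: 25.0
```

```bash
python3 -m inch '[{"x":0,"y":0.0005,"z":-0.008,"wx":0,"wy":0,"wz":0,"gripper":1},{"x":0,"y":0,"z":-0.006,"wx":0,"wy":0,"wz":0,"gripper":1},{"x":0,"y":0,"z":-0.004,"wx":0,"wy":0,"wz":0,"gripper":1},{"x":0,"y":0,"z":-0.003,"wx":0,"wy":0,"wz":0,"gripper":1},{"x":0,"y":0,"z":0,"wx":0,"wy":0,"wz":0,"gripper":1},{"x":0,"y":0,"z":0,"wx":0,"wy":0,"wz":0,"gripper":1},{"x":0,"y":0,"z":0,"wx":0,"wy":0,"wz":0,"gripper":1}]'
```

```text
t: 19.97
eef_pos: [482.8, 306.2, 81.7]
ee_rot: [[-0.05, 0.999, 0.0], [0.999, 0.05, -0.0], [-0.0, 0.0, -1.0]]
force: [0.1, 0.6, 0.4]
gripper_width: 51.8
grip_force: 25.0
```

```bash
python3 -m inch '[{"x":0,"y":0,"z":-0.0015,"wx":0,"wy":0,"wz":0,"gripper":1},{"x":0,"y":0,"z":0,"wx":0,"wy":0,"wz":0,"gripper":1},{"x":0,"y":0,"z":0,"wx":0,"wy":0,"wz":0,"gripper":1}]'
python3 -m inch '[{"x":0,"y":0,"z":0,"wx":0,"wy":0,"wz":0,"gripper":0.32},{"x":0,"y":0,"z":0,"wx":0,"wy":0,"wz":0,"gripper":0.32},{"x":0,"y":0,"z":0,"wx":0,"wy":0,"wz":0,"gripper":0.32},{"x":0,"y":0,"z":0.01,"wx":0,"wy":0,"wz":0,"gripper":0.32},{"x":0,"y":0,"z":0.035,"wx":0,"wy":0,"wz":0,"gripper":0.32},{"x":0,"y":0,"z":0.035,"wx":0,"wy":0,"wz":0,"gripper":0.32},{"x":0.0292,"y":-0.0208,"z":0,"wx":0,"wy":0,"wz":1.97,"gripper":0.45},{"x":0.0292,"y":-0.0208,"z":0,"wx":0,"wy":0,"wz":1.97,"gripper":0.45},{"x":0.0292,"y":-0.0208,"z":0,"wx":0,"wy":0,"wz":1.97,"gripper":0.45},{"x":0.0292,"y":-0.0208,"z":0,"wx":0,"wy":0,"wz":1.97,"gripper":0.45},{"x":0.0292,"y":-0.0208,"z":0,"wx":0,"wy":0,"wz":1.97,"gripper":0.45},{"x":0.0292,"y":-0.0208,"z":0,"wx":0,"wy":0,"wz":1.97,"gripper":0.45},{"x":0,"y":0,"z":-0.04,"wx":0,"wy":0,"wz":0,"gripper":0.45},{"x":0,"y":0,"z":-0.04,"wx":0,"wy":0,"wz":0,"gripper":0.45},{"x":0,"y":0,"z":-0.02,"wx":0,"wy":0,"wz":0,"gripper":0.45},{"x":0,"y":0,"z":0,"wx":0,"wy":0,"wz":0,"gripper":0.45},{"x":0,"y":0,"z":0,"wx":0,"wy":0,"wz":0,"gripper":0.45},{"x":0,"y":0,"z":0,"wx":0,"wy":0,"wz":0,"gripper":0.45},{"x":0,"y":0,"z":0,"wx":0,"wy":0,"wz":0,"gripper":0.45}]'
```

```text
t: 20.22
eef_pos: [482.9, 306.3, 80.6]
ee_rot: [[-0.05, 0.999, 0.001], [0.999, 0.05, 0.001], [0.001, 0.001, -1.0]]
force: [0.1, 0.4, 4.8]
gripper_width: 51.7
grip_force: 25.0
t: 21.8
eef_pos: [659.2, 181.8, 62.4]
ee_rot: [[-0.254, 0.967, 0.003], [0.967, 0.254, 0.001], [-0.0, 0.003, -1.0]]
force: [0.4, -0.3, 0.2]
gripper_width: 51.4
grip_force: 0.0
```

```bash
python3 -m inch '[{"x":0,"y":0,"z":-0.025,"wx":0,"wy":0,"wz":0,"gripper":0.45},{"x":0,"y":0,"z":-0.023,"wx":0,"wy":0,"wz":0,"gripper":0.45},{"x":0,"y":0,"z":0,"wx":0,"wy":0,"wz":0,"gripper":0.45},{"x":0,"y":0,"z":0,"wx":0,"wy":0,"wz":0,"gripper":0.45},{"x":0,"y":0,"z":0,"wx":0,"wy":0,"wz":0,"gripper":1},{"x":0,"y":0,"z":0,"wx":0,"wy":0,"wz":0,"gripper":1},{"x":0,"y":0,"z":0,"wx":0,"wy":0,"wz":0,"gripper":1},{"x":0,"y":0,"z":0,"wx":0,"wy":0,"wz":0,"gripper":1},{"x":0,"y":0,"z":0,"wx":0,"wy":0,"wz":0,"gripper":1},{"x":0,"y":0,"z":0,"wx":0,"wy":0,"wz":0,"gripper":1}]' 25
```

```text
t: 22.63
eef_pos: [658.4, 181.6, 13.1]
ee_rot: [[-0.253, 0.967, 0.001], [0.967, 0.253, 0.0], [0.0, 0.001, -1.0]]
force: [-0.0, 1.3, 6.6]
gripper_width: 25.6
grip_force: 25.0
```

```bash
python3 -m inch '[{"x":0,"y":0,"z":0.035,"wx":0,"wy":0,"wz":0,"gripper":1},{"x":0,"y":0,"z":0.04,"wx":0,"wy":0,"wz":0,"gripper":1},{"x":0,"y":0,"z":0.04,"wx":0,"wy":0,"wz":0,"gripper":1},{"x":-0.0156,"y":0.0036,"z":0,"wx":0,"wy":0,"wz":7.11,"gripper":1},{"x":-0.0156,"y":0.0036,"z":0,"wx":0,"wy":0,"wz":7.11,"gripper":1},{"x":-0.0156,"y":0.0036,"z":0,"wx":0,"wy":0,"wz":7.11,"gripper":1},{"x":-0.0156,"y":0.0036,"z":0,"wx":0,"wy":0,"wz":7.11,"gripper":1},{"x":-0.0156,"y":0.0036,"z":0,"wx":0,"wy":0,"wz":7.11,"gripper":1},{"x":-0.0156,"y":0.0036,"z":0,"wx":0,"wy":0,"wz":7.11,"gripper":1},{"x":-0.0156,"y":0.0036,"z":0,"wx":0,"wy":0,"wz":7.11,"gripper":1},{"x":-0.0156,"y":0.0036,"z":0,"wx":0,"wy":0,"wz":7.11,"gripper":1},{"x":-0.0156,"y":0.0036,"z":0,"wx":0,"wy":0,"wz":7.11,"gripper":1},{"x":-0.0156,"y":0.0036,"z":0,"wx":0,"wy":0,"wz":7.11,"gripper":1},{"x":-0.0156,"y":0.0036,"z":0,"wx":0,"wy":0,"wz":7.11,"gripper":1},{"x":0,"y":0,"z":0,"wx":0,"wy":0,"wz":0,"gripper":1},{"x":0,"y":0,"z":0,"wx":0,"wy":0,"wz":0,"gripper":1},{"x":0,"y":0,"z":-0.015,"wx":0,"wy":0,"wz":0,"gripper":1},{"x":0,"y":0,"z":-0.01,"wx":0,"wy":0,"wz":0,"gripper":1},{"x":0,"y":0,"z":0,"wx":0,"wy":0,"wz":0,"gripper":1},{"x":0,"y":0,"z":0,"wx":0,"wy":0,"wz":0,"gripper":1}]'
python3 -m inch '[{"x":0,"y":0,"z":0,"wx":0,"wy":0,"wz":0,"gripper":1},{"x":0,"y":0,"z":0,"wx":0,"wy":0,"wz":0,"gripper":1}]'
```

```text
t: 24.3
eef_pos: [486.5, 220.6, 101.5]
ee_rot: [[-0.999, -0.049, -0.001], [-0.049, 0.999, -0.001], [0.001, -0.001, -1.0]]
force: [-0.2, 0.8, -0.7]
gripper_width: 26.2
grip_force: 25.0
t: 24.47
eef_pos: [486.7, 221.0, 102.4]
ee_rot: [[-0.999, -0.05, 0.0], [-0.05, 0.999, 0.0], [-0.0, 0.0, -1.0]]
force: [0.1, -0.3, -1.1]
gripper_width: 25.7
grip_force: 25.0
```

```bash
python3 -m inch '[{"x":0.0003,"y":0.0003,"z":-0.008,"wx":0,"wy":0,"wz":0,"gripper":1},{"x":0,"y":0,"z":-0.006,"wx":0,"wy":0,"wz":0,"gripper":1},{"x":0,"y":0,"z":-0.005,"wx":0,"wy":0,"wz":0,"gripper":1},{"x":0,"y":0,"z":-0.0035,"wx":0,"wy":0,"wz":0,"gripper":1},{"x":0,"y":0,"z":0,"wx":0,"wy":0,"wz":0,"gripper":1},{"x":0,"y":0,"z":0,"wx":0,"wy":0,"wz":0,"gripper":1},{"x":0,"y":0,"z":0,"wx":0,"wy":0,"wz":0,"gripper":1}]'
```

```text
t: 25.05
eef_pos: [486.5, 221.2, 79.3]
ee_rot: [[-0.999, -0.05, -0.0], [-0.05, 0.999, -0.0], [0.0, -0.0, -1.0]]
force: [1.3, 0.3, 0.2]
gripper_width: 25.8
grip_force: 25.0
```

```bash
python3 -m inch '[{"x":0,"y":0,"z":-0.0005,"wx":0,"wy":0,"wz":0,"gripper":0.62},{"x":0,"y":0,"z":0,"wx":0,"wy":0,"wz":0,"gripper":0.62},{"x":0,"y":0,"z":0,"wx":0,"wy":0,"wz":0,"gripper":0.62},{"x":0,"y":0,"z":0.01,"wx":0,"wy":0,"wz":0,"gripper":0.62},{"x":0,"y":0,"z":0.035,"wx":0,"wy":0,"wz":0,"gripper":0.62},{"x":0,"y":0,"z":0.035,"wx":0,"wy":0,"wz":0,"gripper":0.62},{"x":-0.0014,"y":-0.0336,"z":0,"wx":0,"wy":0,"wz":-2.04,"gripper":0.55},{"x":-0.0014,"y":-0.0336,"z":0,"wx":0,"wy":0,"wz":-2.04,"gripper":0.55},{"x":-0.0014,"y":-0.0336,"z":0,"wx":0,"wy":0,"wz":-2.04,"gripper":0.55},{"x":-0.0014,"y":-0.0336,"z":0,"wx":0,"wy":0,"wz":-2.04,"gripper":0.55},{"x":-0.0014,"y":-0.0336,"z":0,"wx":0,"wy":0,"wz":-2.04,"gripper":0.55},{"x":-0.0014,"y":-0.0336,"z":0,"wx":0,"wy":0,"wz":-2.04,"gripper":0.55},{"x":-0.0014,"y":-0.0336,"z":0,"wx":0,"wy":0,"wz":-2.04,"gripper":0.55},{"x":0,"y":0,"z":-0.03,"wx":0,"wy":0,"wz":0,"gripper":0.55},{"x":0,"y":0,"z":-0.03,"wx":0,"wy":0,"wz":0,"gripper":0.55},{"x":0,"y":0,"z":0,"wx":0,"wy":0,"wz":0,"gripper":0.55},{"x":0,"y":0,"z":0,"wx":0,"wy":0,"wz":0,"gripper":0.55},{"x":0,"y":0,"z":0,"wx":0,"wy":0,"wz":0,"gripper":0.55},{"x":0,"y":0,"z":0,"wx":0,"wy":0,"wz":0,"gripper":0.55}]'
python3 - <<'E'
from h import *
im=viewer.camera("top"); sd=viewer.camera("side")
k=3;ys=np.arange(90,-90,-1/k); xs=np.arange(70,-70,-1/k)
g=np.array([[x,y,93] for x in xs for y in ys]); q=proj(pose(g,484.7,267,.051),"top").astype(np.float32).reshape(len(xs),len(ys),2)
o=cv2.remap(im,q[...,0],q[...,1],cv2.INTER_CUBIC)[:,:,::-1].copy()
for y in range(-80,81,10): cv2.line(o,(int((90-y)*k),0),(int((90-y)*k),10 if y else 40),(0,255,255),1)
u,v=proj([[484.6,266.8,77]],"side")[0].astype(int)
s=cv2.resize(sd[v-45:v+45,u-32:u+32-14,::-1],None,fx=420/90,fy=420/90,interpolation=cv2.INTER_CUBIC)
o=np.hstack([o,s]);print(o.shape,np.round(telemetry.get_state()["eef_pos"],1)); cv2.imwrite("pics/p3.png",cv2.convertScaleAbs(o,alpha=1.3))
E
```

```text
t: 26.63
eef_pos: [477.6, -13.5, 100.6]
ee_rot: [[-0.98, 0.197, 0.002], [0.197, 0.98, 0.0], [-0.002, 0.001, -1.0]]
force: [0.1, 0.0, 0.3]
gripper_width: 41.9
grip_force: 0.0
(420, 773, 3) [477.5 -13.5 100.5]
```

View pics/p3.png

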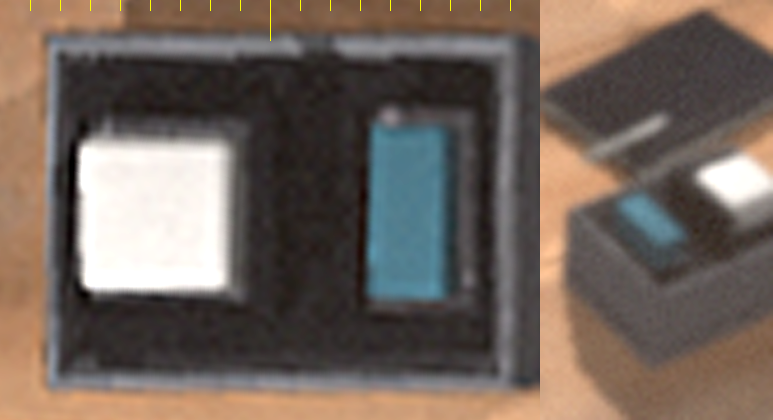

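Charger and card case lie flat and centred in their pockets (charger px 80–230, card px 368–447). Grip the cover.

```bash
python3 -m inch '[{"x":-0.001,"y":0,"z":-0.025,"wx":0,"wy":0,"wz":0,"gripper":0.55},{"x":0,"y":0,"z":-0.0175,"wx":0,"wy":0,"wz":0,"gripper":0.55},{"x":0,"y":0,"z":0,"wx":0,"wy":0,"wz":0,"gripper":0.55},{"x":0,"y":0,"z":0,"wx":0,"wy":0,"wz":0,"gripper":0.55},{"x":0,"y":0,"z":0,"wx":0,"wy":0,"wz":0,"gripper":1},{"x":0,"y":0,"z":0,"wx":0,"wy":0,"wz":0,"gripper":1},{"x":0,"y":0,"z":0,"wx":0,"wy":0,"wz":0,"gripper":1},{"x":0,"y":0,"z":0,"wx":0,"wy":0,"wz":0,"gripper":1},{"x":0,"y":0,"z":0,"wx":0,"wy":0,"wz":0,"gripper":1},{"x":0,"y":0,"z":0,"wx":0,"wy":0,"wz":0,"gripper":1}]' 45
```

```text
t: 27.57
eef_pos: [476.1, -13.9, 57.1]
ee_rot: [[-0.98, 0.198, 0.001], [0.198, 0.98, 0.0], [-0.001, 0.0, -1.0]]
force: [-0.1, 0.4, 6.5]
gripper_width: 12.5
grip_force: 45.0
```

```bash
python3 -m inch '[{"x":0,"y":0,"z":0.025,"wx":0,"wy":0,"wz":0,"gripper":1},{"x":0,"y":0,"z":0.035,"wx":0,"wy":0,"wz":0,"gripper":1},{"x":0,"y":0,"z":0.035,"wx":0,"wy":0,"wz":0,"gripper":1},{"x":0,"y":0,"z":0.025,"wx":0,"wy":0,"wz":0,"gripper":1},{"x":0.001,"y":0.02,"z":0,"wx":0,"wy":0,"wz":1.4,"gripper":1},{"x":0.001,"y":0.03,"z":0,"wx":0,"wy":0,"wz":1.6,"gripper":1},{"x":0.001,"y":0.036,"z":0,"wx":0,"wy":0,"wz":1.6,"gripper":1},{"x":0.001,"y":0.036,"z":0,"wx":0,"wy":0,"wz":1.6,"gripper":1},{"x":0.001,"y":0.036,"z":0,"wx":0,"wy":0,"wz":1.6,"gripper":1},{"x":0.001,"y":0.036,"z":0,"wx":0,"wy":0,"wz":1.6,"gripper":1},{"x":0.001,"y":0.036,"z":0,"wx":0,"wy":0,"wz":1.6,"gripper":1},{"x":0.001,"y":0.03,"z":0,"wx":0,"wy":0,"wz":1.6,"gripper":1},{"x":0.0005,"y":0.021,"z":0,"wx":0,"wy":0,"wz":1.7,"gripper":1},{"x":0,"y":0,"z":0,"wx":0,"wy":0,"wz":0,"gripper":1},{"x":0,"y":0,"z":0,"wx":0,"wy":0,"wz":0,"gripper":1},{"x":0,"y":0,"z":0,"wx":0,"wy":0,"wz":0,"gripper":1},{"x":0,"y":0,"z":0,"wx":0,"wy":0,"wz":0,"gripper":1}]'
python3 -m inch '[{"x":0,"y":0,"z":-0.02,"wx":0,"wy":0,"wz":0,"gripper":1},{"x":0,"y":0,"z":-0.014,"wx":0,"wy":0,"wz":0,"gripper":1},{"x":0,"y":0,"z":0,"wx":0,"wy":0,"wz":0,"gripper":1},{"x":0,"y":0,"z":0,"wx":0,"wy":0,"wz":0,"gripper":1},{"x":0,"y":0,"z":0,"wx":0,"wy":0,"wz":0,"gripper":1},{"x":0,"y":0,"z":0,"wx":0,"wy":0,"wz":0,"gripper":1}]'
python3 - <<'E'
from h import *
print(np.round(telemetry.get_state()["eef_pos"],1))
E
```

```text
t: 28.98
eef_pos: [484.2, 265.4, 176.4]
ee_rot: [[-0.999, -0.049, -0.001], [-0.049, 0.999, -0.001], [0.001, -0.001, -1.0]]
force: [0.7, -0.3, -3.4]
gripper_width: 12.4
grip_force: 45.0
t: 29.48
eef_pos: [484.8, 267.0, 143.5]
ee_rot: [[-0.999, -0.05, 0.001], [-0.05, 0.999, 0.001], [-0.001, 0.001, -1.0]]
force: [-0.1, 0.2, -2.4]
gripper_width: 12.7
grip_force: 45.0
[484.8 267.  143.5]
```

```bash
python3 -m inch '[{"x":0,"y":0,"z":-0.006,"wx":0,"wy":0,"wz":0,"gripper":1},{"x":0,"y":0,"z":-0.004,"wx":0,"wy":0,"wz":0,"gripper":1},{"x":0,"y":0,"z":-0.004,"wx":0,"wy":0,"wz":0,"gripper":1},{"x":0,"y":0,"z":-0.003,"wx":0,"wy":0,"wz":0,"gripper":1},{"x":0,"y":0,"z":0,"wx":0,"wy":0,"wz":0,"gripper":1},{"x":0,"y":0,"z":0,"wx":0,"wy":0,"wz":0,"gripper":1},{"x":0,"y":0,"z":0,"wx":0,"wy":0,"wz":0,"gripper":1}]'
```

```text
t: 30.07
eef_pos: [484.3, 267.1, 125.6]
ee_rot: [[-0.999, -0.051, -0.0], [-0.051, 0.999, -0.0], [0.0, -0.0, -1.0]]
force: [-0.2, -0.4, -2.0]
gripper_width: 12.6
grip_force: 45.0
```

Skirt is over the rim with no resistance; lower the last 6 mm.

```bash
python3 -m inch '[{"x":0,"y":0,"z":-0.003,"wx":0,"wy":0,"wz":0,"gripper":1},{"x":0,"y":0,"z":-0.002,"wx":0,"wy":0,"wz":0,"gripper":1},{"x":0,"y":0,"z":-0.0013,"wx":0,"wy":0,"wz":0,"gripper":1},{"x":0,"y":0,"z":0,"wx":0,"wy":0,"wz":0,"gripper":1},{"x":0,"y":0,"z":0,"wx":0,"wy":0,"wz":0,"gripper":1},{"x":0,"y":0,"z":0,"wx":0,"wy":0,"wz":0,"gripper":1}]'
```

```text
t: 30.57
eef_pos: [484.4, 267.1, 120.1]
ee_rot: [[-0.999, -0.051, 0.001], [-0.051, 0.999, 0.0], [-0.001, 0.0, -1.0]]
force: [-3.1, -1.8, 9.6]
gripper_width: 12.1
grip_force: 45.0
```

Seated at the expected height with 9.6 N. Release, retreat and look.

```bash
python3 -m inch '[{"x":0,"y":0,"z":0.0005,"wx":0,"wy":0,"wz":0,"gripper":0.6},{"x":0,"y":0,"z":0,"wx":0,"wy":0,"wz":0,"gripper":0.6},{"x":0,"y":0,"z":0,"wx":0,"wy":0,"wz":0,"gripper":0.6},{"x":0,"y":0,"z":0.01,"wx":0,"wy":0,"wz":0,"gripper":0.6},{"x":0,"y":0,"z":0.03,"wx":0,"wy":0,"wz":0,"gripper":0.6},{"x":0,"y":0,"z":0.03,"wx":0,"wy":0,"wz":0,"gripper":0.6},{"x":0,"y":-0.04,"z":0,"wx":0,"wy":0,"wz":0,"gripper":0.6},{"x":0,"y":-0.04,"z":0,"wx":0,"wy":0,"wz":0,"gripper":0.6},{"x":0,"y":-0.04,"z":0,"wx":0,"wy":0,"wz":0,"gripper":0.6},{"x":0,"y":-0.04,"z":0,"wx":0,"wy":0,"wz":0,"gripper":0.6},{"x":0,"y":-0.04,"z":0,"wx":0,"wy":0,"wz":0,"gripper":0.6},{"x":0,"y":-0.04,"z":0,"wx":0,"wy":0,"wz":0,"gripper":0.6},{"x":0,"y":-0.04,"z":0,"wx":0,"wy":0,"wz":0,"gripper":0.6},{"x":0,"y":0,"z":0,"wx":0,"wy":0,"wz":0,"gripper":0.6},{"x":0,"y":0,"z":0,"wx":0,"wy":0,"wz":0,"gripper":0.6},{"x":0,"y":0,"z":0,"wx":0,"wy":0,"wz":0,"gripper":0.6},{"x":0,"y":0,"z":0,"wx":0,"wy":0,"wz":0,"gripper":0.6}]'
python3 - <<'E'
from h import *
imgs={c:viewer.camera(c) for c in("top","side")}
L=[]
for c,im in imgs.items():
    o=im.copy()
    for h in SH["cover"]: cv2.polylines(o,[cv2.convexHull(np.round(proj(pose(h,484.7,267,.051,63),c)).astype(np.int32))],True,(0,255,0))
    u,v=proj([[484.6,266.8,77]],c)[0].astype(int)
    L.append(np.vstack([im[v-45:v+45,u-60:u+60],o[v-45:v+45,u-60:u+60]]))
cv2.imwrite("pics/end.png",cv2.resize(np.hstack(L)[:,:,::-1],(800,600),interpolation=cv2.INTER_CUBIC))
E
```

```text
t: 31.98
eef_pos: [484.5, -11.4, 190.1]
ee_rot: [[-0.999, -0.053, 0.0], [-0.053, 0.999, 0.001], [-0.0, 0.001, -1.0]]
force: [0.0, 0.9, 0.3]
gripper_width: 37.6
grip_force: 0.0
```

View pics/end.png

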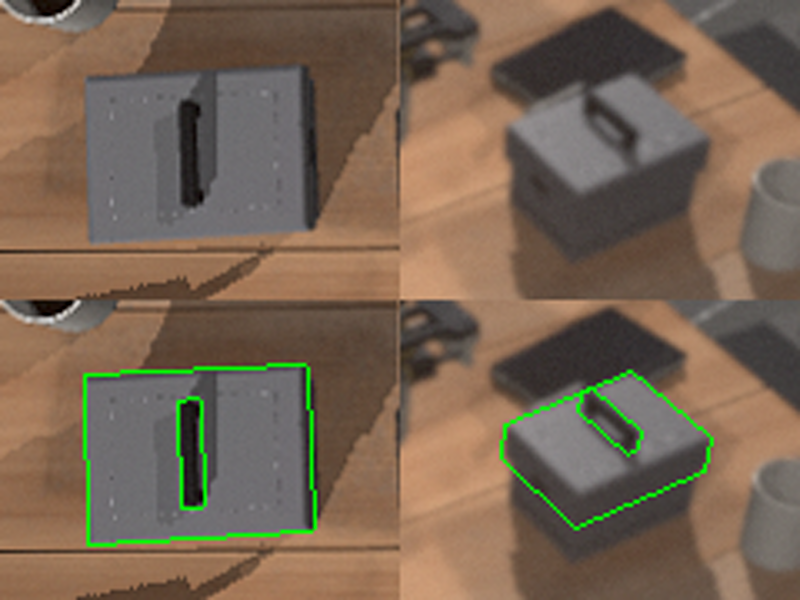

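The cover sits level and matches the predicted fully-down outline in both views (handle at (190,155) top, (610,120) side).

```bash
python3 -c "
from cell import order
print(order.sign_off())"
```

```text
the job is handed in; nothing more can be done
None
```

The case is packed in the order asked and handed in at about 32 s of the 131 s allowed; the last pictures show the cover level and fully down, I saw no contact with the mug or stapler, and the hand-in call gave back no verdict.

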